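# Open the slide hybridiser and its snap-covered chamber

## Robot

A 6-joint arm with a two-finger parallel gripper is mounted at the origin on a cart in front of the work surface, level with it; the furniture and walls round the work are solid. World frame = base frame: x ahead of the robot, y to its left, z up, the work surface at z = 0. Lengths are in m, angles in degrees, forces in N, time in s.
With the tool pointing down it reaches from about 0.375 to 0.9 m from the base axis. Payload 3.1 kg.
Tool frame: the origin (TCP) lies at the very end of the fingers, on their centre line; the grasp point (between the pads) lies 19 mm behind it; z points along the fingers, y is the line along which they close (so a half turn about z gives the same grasp; the last joint's range is limited). The gripper opens to 87 mm and grips with 3 to 60 N. Pads are 19 mm wide; open, the fingers measure 117 mm over their backs; the gripper's body (75 mm by 190 mm) begins 51 mm behind the grasp point.
Start: joints at [66.148, 30.224, 82.088, -0, 67.689, -10.227], TCP at [0.147, 0.607, 0.196] pointing down, gripper open.
Joint ranges: [-176.69, 176.69], [-43.24, 126.21], [12.49, 139.97], [-82, 262], [0, 151.66], [-163.58, 163.58]. Speed limits (degrees/s): [159.86, 159.86, 180, 180, 180, 180].

## Interface

Orientations are given as a 3x3 rotation matrix whose columns are the frame's x, y, z axes.
In Python, from rig import readout, cams, bot gives the robot as it stands.
- The arm moves only by the shell command python3 -m inch 'ROWS'. ROWS is JSON, a list of rows, each a list of 5 numbers: the shift along the world's x, y, z in cm, then the turn about the world's z in degrees, then the finger opening in cm, from 0 to 8.7. In form: [[dx, dy, dz, twist, fingers], ...]. A call has 1 to 10 rows; each row is the pose to reach, as a shift and turn from the pose commanded when the call began; what a row does not reach only later rows make up. A row lasts 1/12 s, in which the tool goes at most 41.7 mm and 7.16 degrees, less where a joint would pass 70% of its speed; a pose out of reach is approached as far as the arm can. A call with a gripper value outside its range is refused whole. The fingers move at their own pace and stop on an object; the grip force is fixed at half the most. Time passes only in rows, so rows that repeat a pose let the fingers close. It gives the time, the measured TCP pose, the force, the opening and the grip force at its end, in the units of the state.
- readout.read_state(): the state, without advancing time (a new reading comes with each control period).
- cams.capture(name): name is "scene" or "top" or "wrist"; returns a dict with "image" (420x560x3 uint8, blue, green, red), "intrinsics" (3x3 intrinsics, pixels), "xyz" and "rotation" of the camera in the world; the wrist camera has in their place "tool_from_camera" (4x4, takes a point from camera to tool coordinates, whose origin is the TCP and whose axes are the flange's). Camera axes: x right, y down, z forward; pixel columns grow to the right and rows downward; lengths in m; the calibration is good to about 2 mm. A picture is of the moment at which its call begins: read the wrist's pose just before it. There is no depth.
- bot.hand_in(): hands the job in; it is judged then, once.
The state is a dict: "time_s": time; "joint_positions": joint angles; "qvel": joint speeds; "tau": joint torques, N m; "position": TCP position; "tcp_rot": TCP orientation; "force": force on the tool from outside, world axes, zero at the start; "moment": the same for the moment, N m; "opening": opening from 0.0 (shut) to 1.0 (fully open); "grasp_force": force on a finger pad.
Only numpy, scipy, OpenCV 4.12 (cv2) and the standard library are available. Lean on these libraries where they do the work, as an engineer would, in place of code of your own. Each camera call takes 0.05 s, during which the arm holds its last target. There are 200 camera calls.

## Task

The hybridisation run is over: press the blue release button of the slide hybridiser so that its lid springs right open, then use the spatula to lever up the tab of the orange snap cover inside and swing that cover back past upright, so that the slide under it lies open. Finally lay the spatula back down on the bench, clear of the instrument, and do not disturb the vials and the dropper bottle.

Things in the scene. Friction and masses are not known exactly. Their poses are not given: they have to be found in the camera images.
- hybridiser: White bench instrument, fixed to the bench, 210 (x) x 220 (y) x 60 mm high base with a hinged white lid with a smoked window, 96 mm high when closed. Origin at the centre of its underside; its x axis points from the front (button, display) to the back (lid hinge), y to its left, z up. Deck inside the lid at 60 mm, with a grey plinth 67 mm high under the orange cover; the plinth's front edge is 42 mm in front of the origin.
- release_top (a point): Centre of the top face of the blue release button (30 x 48 mm) on the front ledge of the base, 66 mm above the bench, 8 mm proud of the ledge and 27 mm in front of the closed lid. It travels 5 mm straight down against a spring (2.4 N to start, 5.4 N at the bottom, about 1 N more from the latch); the latch lets go shortly before the bottom, at about 4 mm.
- lid (a joint): Angle of the clamshell lid: 0 closed and latched, 1.75 rad fully open at its stop (leaning slightly back). Its hinge is at the back, 64 mm above the bench and 92 mm behind the origin of the base; the lid is 148 mm long, so its front edge rises to about 215 mm. A spring opens it in about half a second once it is unlatched, and keeps it open.
- cover: Orange-framed chamber cover with a tinted window, 60 x 96 x 4 mm, under the lid. Origin on its hinge, which lies at the back along y, 34 mm behind the base's origin and 77 mm above the bench. Its own x axis points to the back while shut, its z axis up; opening tilts z away from vertical (0 shut, 1.85 rad at the stop). When shut a snap holds it: about 2 N up at the tab frees it within 5 mm of lift; after that light friction holds it at any angle.
- cover_tab (a point): Middle of the front lower edge of the cover's pry tab. The tab is 30 mm wide (y), 4 mm thick and stands out 14 mm over the chamber's front wall. While shut, this point is 38 mm in front of the base's origin and 75 mm above the bench, with an 8 mm high gap between the tab and the grey plinth under it (67 mm), open to the front; a blade can go in 14 mm from the front before it meets the wall. Axes as cover.
- spatula: Laboratory spatula, loose, about 75 g: green grip 100 x 16 x 16 mm, straight steel blade 85 x 10 x 2 mm on the grip's centre line. Origin on its underside below spatula_grip; its x axis points from the grip to the blade tip, z up.
- spatula_grip (a point): Point on the centre line of the spatula's grip near its balance point, 25 mm behind the front end of the grip, 8 mm above the bench while it lies; axes as spatula.
- spatula_tip (a point): Middle of the blade's tip end, 110 mm ahead of spatula_grip along the spatula's x axis, at mid thickness; axes as spatula.
- vial_1: Glass vial with a red cap, 25 mm across and 56 mm high, standing; origin at the centre of its foot. A bystander.
- vial_2: Glass vial with a blue cap, 25 mm across and 56 mm high, standing; origin at the centre of its foot. A bystander.
- dropper_b: Brown dropper bottle, 31 mm across and 99 mm high, standing; origin at the centre of its foot. A bystander.

How it is judged:
By the outcome, as a careful person would: the job done as asked, in the order asked, and still so for the second after the job is handed in, with the robot touching nothing.
It also fails if it takes over 61 s, if anything falls off the work surface, if the arm or the gripper's body presses on something with over 40 N, if the wrist force passes 120 N, or if a joint passes its speed limit or range.

## Working session

There is one attempt and no reset: what is moved stays moved. The work goes in short steps, Python scripts to look and compute and a shell command to move; the robot and the scene stay as the last step left them, time stands still between calls to the robot, and variables do not carry over. Pictures are saved under pics/ and viewed, at most 10 in all, crops included, and the job is handed in when it is done.

```bash
mkdir -p pics; ls; cat > h.py <<'E'
import numpy as np,cv2
from rig import readout,cams,bot
def cap(n,f=None):
    s=readout.read_state(); c=cams.capture(n)
    if n=="wrist":
        T=np.eye(4);T[:3,:3]=s["tcp_rot"];T[:3,3]=s["position"];M=T@np.array(c["tool_from_camera"])
        c["xyz"]=M[:3,3];c["rotation"]=M[:3,:3]
    if f: cv2.imwrite("pics/"+f,c["image"])
    return c
def ray(c,u,v,z):
    d=np.array(c["rotation"])@np.linalg.inv(np.array(c["intrinsics"]))@[u,v,1];o=np.array(c["xyz"])
    return o+d*(z-o[2])/d[2]
def proj(c,p):
    q=np.array(c["intrinsics"])@np.array(c["rotation"]).T@(np.array(p)-np.array(c["xyz"]));return q[:2]/q[2]
def st():
    s=readout.read_state();return s
E
python3 - <<'E'
from h import *
a=cap("top","top.png");b=cap("scene","scene.png")
for c in(a,b):print(np.round(c["xyz"],3),np.round(c["rotation"],3).tolist(),np.round(c["intrinsics"],1).tolist())
s=st();print(s)
E
```

```text
pics
[ 0.41  -0.102  1.281] [[-0.024, -0.987, 0.161], [-1.0, 0.024, -0.001], [-0.003, -0.161, -0.987]] [[513.1, 0.0, 276.2], [0.0, 513.1, 205.4], [0.0, 0.0, 1.0]]
[-0.045 -0.684  0.704] [[0.689, -0.412, 0.596], [-0.725, -0.415, 0.55], [0.021, -0.811, -0.584]] [[453.1, 0.0, 280.7], [0.0, 453.1, 213.5], [0.0, 0.0, 1.0]]
{'time_s': 0.1, 'joint_positions': array([ 6.61490091e+01,  3.02748498e+01,  8.21480602e+01,  1.32553046e-03,
        6.76876902e+01, -1.02280845e+01]), 'qvel': array([-0.08328711, -0.07257525, -0.09752656, -0.06848174, -0.02215369,
       -0.10615966]), 'tau': array([-6.95738290e-04, -4.40984845e+01, -1.77150339e+01,  6.34276355e-02,
        5.33607393e-02, -2.42322233e-05]), 'position': array([0.14689571, 0.60678183, 0.19526201]), 'tcp_rot': array([[-9.71864695e-01,  2.35538476e-01, -8.00124733e-04],
       [ 2.35539554e-01,  9.71863176e-01, -1.75683184e-03],
       [ 3.63810270e-04, -1.89586386e-03, -9.99998137e-01]]), 'force': array([-0.12956896,  0.17781837, -0.82550313]), 'moment': array([ 0.01650716, -0.05282868, -0.01357825]), 'grasp_force': 0.0, 'opening': 0.9971170198916313}
```

View pics/top.png

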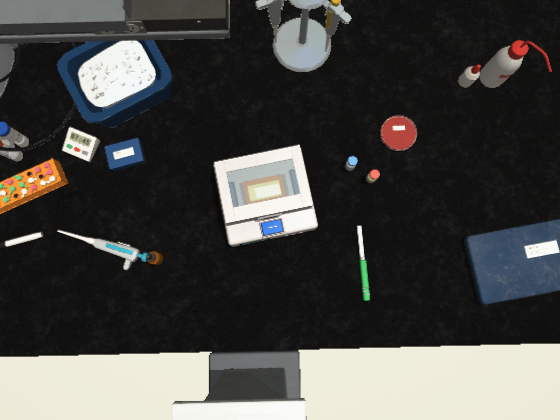

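View pics/scene.png

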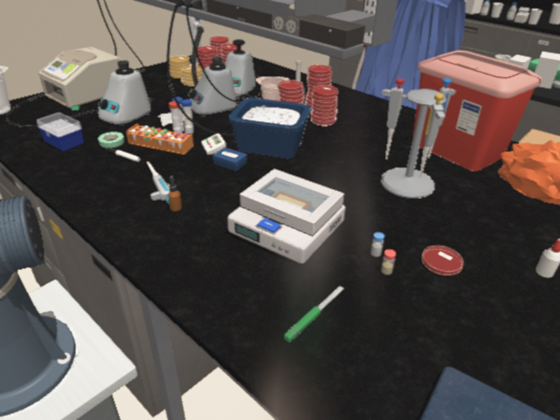

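The top view shows the hybridiser near (265,195), with its button at (271,227). The spatula runs from its grip end (366,298) to its tip (360,228). The vials are at (352,162) and (373,176), and the dropper is at (152,258). The scene view agrees.

```bash
python3 - <<'E'
from h import *
im=cv2.imread("pics/top.png");c=cams.capture("top");hsv=cv2.cvtColor(im,cv2.COLOR_BGR2HSV)
def blob(lo,hi,box):
    x0,y0,x1,y1=box;m=np.zeros(im.shape[:2],np.uint8)
    m[y0:y1,x0:x1]=cv2.inRange(hsv,lo,hi)[y0:y1,x0:x1]
    n,l,s,ce=cv2.connectedComponentsWithStats(m);k=1+np.argmax(s[1:,4]);return np.argwhere(l==k)[:,::-1].astype(np.float32)
def rect(P,z):
    W=np.array([ray(c,u,v,z)[:2] for u,v in P],np.float32);return W,cv2.minAreaRect(W*1000)
W,r=rect(blob((100,120,80),(130,255,255),(245,215,300,242)),.066);print("button",r,W.mean(0))
W,r=rect(blob((0,0,150),(180,60,255),(200,135,330,250)),.096);print("white z96",r)
P=blob((0,0,150),(180,60,255),(200,135,330,250));h=cv2.convexHull(P)[:,0];print(cv2.approxPolyDP(h,3,True)[:,0].tolist())
W,r=rect(blob((45,100,60),(80,255,255),(340,240,390,310)),.012);print("grip",r,W.mean(0))
Wb,r=rect(blob((0,0,130),(180,70,255),(345,215,380,265)),.008);print("blade",r,Wb.mean(0))
for n,b,z in(("v1",(364,166,385,186),.056),("v2",(342,152,362,174),.056),("drop",(143,247,166,268),.07)):
    W,r=rect(blob((0,80,50),(180,255,255),b),z);print(n,W.mean(0))
E
```

```text
button ((556.6660766601562, -90.57210540771484), (29.164648056030273, 48.15864562988281), 9.990177154541016) [ 0.5566134  -0.09043344]
white z96 ((631.3522338867188, -77.19566345214844), (202.18553161621094, 210.11996459960938), 10.400798797607422)
[[317.0, 225.0], [230.0, 244.0], [214.0, 162.0], [299.0, 145.0]]
grip ((439.18231201171875, -313.82244873046875), (73.93914794921875, 17.362857818603516), 2.736649990081787) [ 0.439746   -0.31383598]
blade ((519.4273071289062, -309.695068359375), (82.94194793701172, 11.423195838928223), 2.765378952026367) [ 0.5204773  -0.30976313]
v1 [ 0.681588   -0.34352267]
v2 [ 0.71790916 -0.29198644]
drop [0.49065092 0.18964773]
```

```bash
python3 -m inch '[[40.4,-69.8,0,23.6,0],[40.4,-69.8,0,23.6,0],[40.4,-69.8,0,23.6,0],[40.4,-69.8,0,23.6,0],[40.4,-69.8,0,23.6,0],[40.4,-69.8,0,23.6,0],[40.4,-69.8,0,23.6,0],[40.4,-69.8,0,23.6,0],[40.4,-69.8,0,23.6,0],[40.4,-69.8,0,23.6,0]]'
```

```text
time_s: 0.98
position: [0.3549, 0.2476, 0.1962]
tcp_rot: [[-0.985, -0.174, 0.0], [-0.174, 0.985, 0.0], [-0.0, 0.0, -1.0]]
force: [0.4, 0.6, -0.1]
opening: 0.327
grasp_force: 0.0
```

```bash
python3 -m inch '[[19.6,-33.9,0,0,0],[19.6,-33.9,0,0,0],[19.6,-33.9,0,0,0],[19.6,-33.9,0,0,0],[19.6,-33.9,0,0,0],[19.6,-33.9,0,0,0],[19.6,-33.9,0,0,0],[19.6,-33.9,0,0,0],[19.6,-33.9,0,0,0],[19.6,-33.9,0,0,0]]'; python3 -m inch '[[0,0,0,0,0],[0,0,0,0,0],[0,0,0,0,0]]'
python3 - <<'E'
from h import *
c=cap("wrist","w1.png");print(np.round(c["xyz"],3))
h=cv2.cvtColor(c["image"],cv2.COLOR_BGR2HSV);m=cv2.inRange(h,(100,120,80),(130,255,255))
n,l,s,ce=cv2.connectedComponentsWithStats(m);k=1+np.argmax(s[1:,4]);print(s[k],ce[k],ray(c,*ce[k],.066))
W=np.array([ray(c,u,v,.066)[:2]*1000 for v,u in np.argwhere(l==k)],np.float32);print(cv2.minAreaRect(W))
E
```

```text
time_s: 1.82
position: [0.5538, -0.0951, 0.1962]
tcp_rot: [[-0.985, -0.17, 0.004], [-0.17, 0.985, -0.003], [-0.003, -0.004, -1.0]]
force: [0.1, -0.9, 0.6]
opening: 0.008
grasp_force: 0.0
time_s: 2.07
position: [0.5492, -0.0885, 0.1956]
tcp_rot: [[-0.985, -0.173, -0.002], [-0.173, 0.985, 0.001], [0.002, 0.002, -1.0]]
force: [-0.2, -0.3, 0.4]
opening: 0.003
grasp_force: 0.0
[ 0.483 -0.101  0.383]
[ 245  186   51   31 1476] [270.3895664  200.91260163] [ 0.55677186 -0.09054339  0.066     ]
((557.0484619140625, -90.6751480102539), (29.266756057739258, 47.489402770996094), 9.962780952453613)
```

View pics/w1.png

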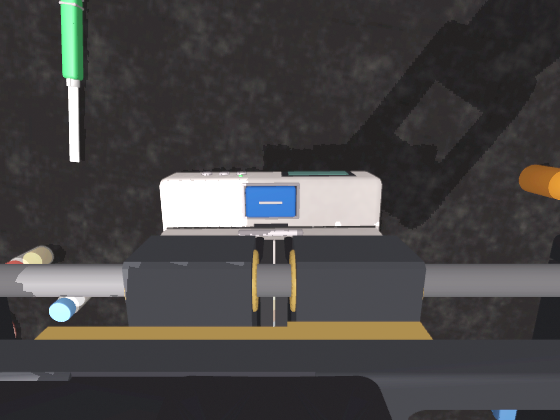

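The wrist view shows the button at (270,201), centred between the base sides (161 to 381). So the button is on the base's centre line, yaw 10°. Pressing now.

```bash
python3 -m inch '[[0,-0.2,-3,0,0],[0,-0.2,-7,0,0],[0,-0.2,-11,0,0],[0,-0.2,-12.4,0,0],[0,-0.2,-12.8,0,0],[0,-0.2,-13.1,0,0],[0,-0.2,-13.3,0,0],[0,-0.2,-13.45,0,0],[0,-0.2,-13.45,0,0]]'
python3 - <<'E'
from h import *
c=cap("scene","s2.png")
E
```

```text
time_s: 2.87
position: [0.5514, -0.0916, 0.0629]
tcp_rot: [[-0.985, -0.174, 0.003], [-0.174, 0.985, -0.001], [-0.002, -0.001, -1.0]]
force: [-1.0, 0.5, 0.5]
opening: 0.001
grasp_force: 0.0
```

View pics/s2.png

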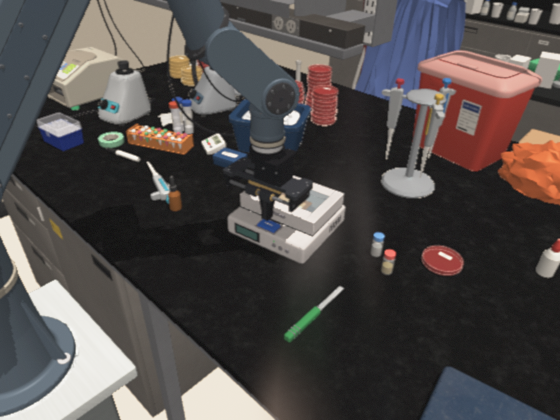

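The scene view shows the lid still shut and the fingers on the button near (270,222). I'll press a little deeper.

```bash
python3 -m inch '[[0,0,-0.1,0,0],[0,0,-0.15,0,0],[0,0,-0.2,0,0],[0,0,-0.2,0,0]]'
```

```text
time_s: 3.25
position: [0.5505, -0.0916, 0.0598]
tcp_rot: [[-0.985, -0.173, 0.0], [-0.173, 0.985, -0.0], [-0.0, -0.0, -1.0]]
force: [-0.1, -0.5, -0.5]
opening: 0.003
grasp_force: 0.0
```

```bash
python3 -m inch '[[0,0,-0.1,0,0],[0,0,-0.1,0,0]]';python3 - <<'E'
from h import *
c=cap("scene","s3.png");d=cv2.absdiff(c["image"],cv2.imread("pics/s2.png")).max(2)
print((d[150:260,220:360]>40).sum())
cv2.imwrite("pics/s3c.png",cv2.resize(c["image"][140:280,200:380],None,fx=4,fy=4))
E
```

```text
time_s: 3.42
position: [0.5504, -0.0916, 0.0585]
tcp_rot: [[-0.985, -0.173, -0.0], [-0.173, 0.985, 0.0], [0.0, 0.0, -1.0]]
force: [0.4, 0.7, 0.3]
opening: 0.005
grasp_force: 0.0
540
```

View pics/s3c.png

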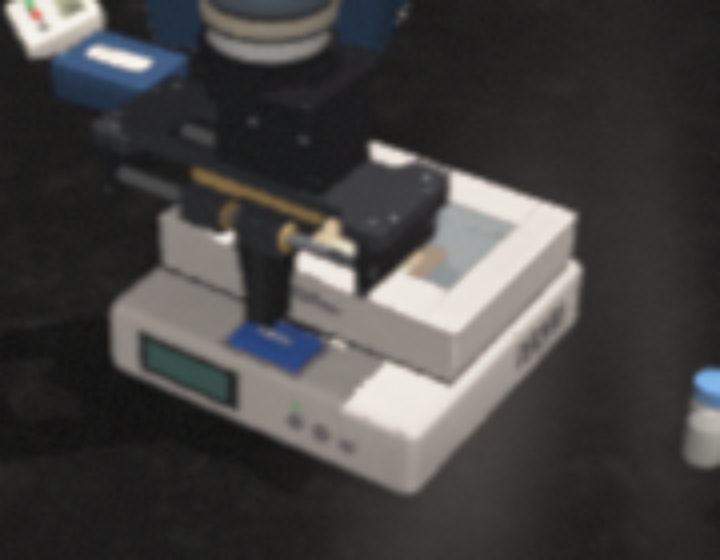

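The crop shows the fingertips ending at about (265,322) in the crop, at the back-left of the button (centre 277,345). The lid is still shut. I'll compare with projections.

```bash
python3 - <<'E'
from h import *
s=st();c=cams.capture("scene")
print(s["position"],"tcp",proj(c,s["position"]),"button",proj(c,[.557,-.0905,.066]),proj(c,[.557,-.0905,.061]),"tcp at z66,72",proj(c,[.5505,-.0916,.066]),proj(c,[.5505,-.0916,.072]))
R=np.array([[np.cos(.1745),-np.sin(.1745)],[np.sin(.1745),np.cos(.1745)]])
im=c["image"]
a=cv2.inRange(cv2.cvtColor(im,cv2.COLOR_BGR2HSV),(100,120,60),(130,255,255))[205:245,245:295]
h=cv2.convexHull(np.argwhere(a)[:,::-1])[:,0]+[245,205]
print(cv2.approxPolyDP(h,1.5,True)[:,0].tolist())
for z in(.066,.061,.058):
  print(z,[np.round(proj(c,[*(np.array([.557,-.0905])+R@np.array(q)),z])).tolist() for q in((-.015,.024),(.015,.024),(.015,-.024),(-.015,-.024))])
E
```

```text
[ 0.55034838 -0.09157655  0.05852076] tcp [266.68975242 227.55071459] button [268.38504126 223.58596191] [268.37509169 225.28973901] tcp at z66,72 [266.75093514 224.97693821] [266.75754328 222.9158113 ]
[[279, 227], [271, 231], [258, 224], [261, 221], [272, 221], [278, 224]]
0.066 [[256.0, 223.0], [264.0, 217.0], [280.0, 224.0], [273.0, 230.0]]
0.061 [[256.0, 225.0], [264.0, 219.0], [280.0, 226.0], [273.0, 232.0]]
0.058 [[256.0, 226.0], [264.0, 220.0], [280.0, 227.0], [273.0, 233.0]]
```

The fingertips show about 7 px (roughly 20 mm) above where the state's TCP projects. The force is also zero, so they haven't touched the button yet. I'll descend in small steps and watch the force.

```bash
python3 -m inch '[[0,0,-0.2,0,0],[0,0,-0.4,0,0],[0,0,-0.6,0,0],[0,0,-0.6,0,0]]'; python3 -m inch '[[0,0,-0.15,0,0],[0,0,-0.3,0,0],[0,0,-0.3,0,0]]'
```

```text
time_s: 3.85
position: [0.5501, -0.0914, 0.0521]
tcp_rot: [[-0.985, -0.173, -0.001], [-0.173, 0.985, 0.0], [0.001, 0.001, -1.0]]
force: [-0.4, -0.5, 0.5]
opening: 0.006
grasp_force: 0.0
time_s: 4.1
position: [0.5503, -0.0915, 0.0493]
tcp_rot: [[-0.985, -0.173, -0.001], [-0.173, 0.985, 0.0], [0.0, 0.0, -1.0]]
force: [-0.1, -0.3, 0.2]
opening: 0.003
grasp_force: 0.0
```

```bash
python3 - <<'E'
from h import *
c=cap("scene","s4.png");s=st();print(s["position"],s["force"],proj(c,s["position"]))
a=cv2.resize(c["image"][180:250,230:320],None,fx=4,fy=4)
w=cap("wrist");cv2.imwrite("pics/s4c.png",np.hstack([cv2.resize(a,(400,311)),cv2.resize(w["image"][150:400,150:400],(311,311))]))
E
```

```text
[ 0.55032746 -0.0915047   0.04946356] [ 1.16263872 -0.27530509 -0.48158116] [266.6522391  230.60147979]
```

View pics/s4c.png

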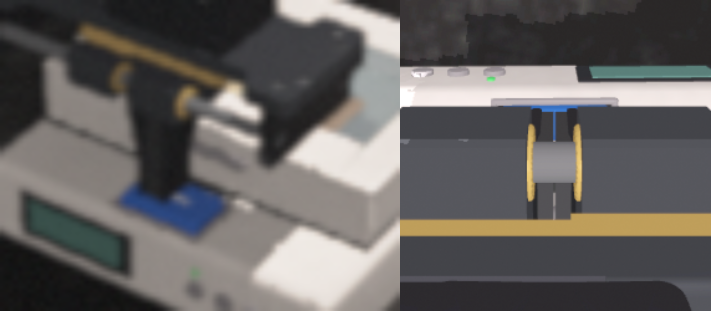

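The fingertip now sits at about (266,224), just above the button. The true fingertips are therefore about 17 mm above the reported TCP, and I'll account for that. I'll keep going down.

```bash
python3 -m inch '[[0,0,-0.1,0,0],[0,0,-0.2,0,0],[0,0,-0.2,0,0]]';python3 -m inch '[[0,0,-0.1,0,0],[0,0,-0.2,0,0],[0,0,-0.2,0,0]]'
```

```text
time_s: 4.45
position: [0.5504, -0.0915, 0.0475]
tcp_rot: [[-0.985, -0.173, -0.0], [-0.173, 0.985, 0.0], [0.0, 0.0, -1.0]]
force: [0.0, 0.1, -0.0]
opening: 0.001
grasp_force: 0.0
time_s: 4.7
position: [0.5503, -0.0915, 0.0455]
tcp_rot: [[-0.985, -0.173, -0.0], [-0.173, 0.985, 0.0], [0.0, 0.0, -1.0]]
force: [-0.4, 0.4, 1.1]
opening: 0.004
grasp_force: 0.0
```

```bash
python3 -m inch '[[0,0,-0.1,0,0],[0,0,-0.2,0,0],[0,0,-0.2,0,0]]';python3 -m inch '[[0,0,-0.1,0,0],[0,0,-0.1,0,0],[0,0,-0.1,0,0]]'
```

```text
time_s: 4.95
position: [0.5503, -0.0915, 0.0435]
tcp_rot: [[-0.985, -0.173, -0.0], [-0.173, 0.985, 0.0], [0.0, 0.0, -1.0]]
force: [-0.9, -1.0, -0.3]
opening: 0.004
grasp_force: 0.0
time_s: 5.2
position: [0.5504, -0.0915, 0.0426]
tcp_rot: [[-0.985, -0.173, -0.0], [-0.173, 0.985, 0.0], [0.0, 0.0, -1.0]]
force: [-0.3, -0.5, 0.5]
opening: 0.006
grasp_force: 0.0
```

```bash
cat >> h.py <<'E'
def tipcheck():
    c=cams.capture("scene");s=st();im=c["image"];h=cv2.cvtColor(im,cv2.COLOR_BGR2HSV)
    a=cv2.inRange(h,(100,120,60),(130,255,255))[200:245,245:295];ys,xs=np.nonzero(a)
    print("tcp px",proj(c,s["position"]),"blue col top rows",[(int(u+245),int(ys[xs==u].min()+200)) for u in range(14,28,2) if (xs==u).any()])
    print("bbox",xs.min()+245,xs.max()+245,ys.min()+200,ys.max()+200,"blue hull",(cv2.convexHull(np.argwhere(a)[:,::-1])[:,0]+[245,200]).tolist())
E
python3 - <<'E'
from h import *
tipcheck();s=st();print(s["tau"],s["force"])
E
```

```text
tcp px [266.70219317 232.87244908] blue col top rows [(259, 223), (261, 222), (263, 226), (265, 227), (267, 227), (269, 226), (271, 226)]
bbox 258 279 222 231 blue hull [[279, 227], [274, 231], [271, 231], [266, 229], [259, 226], [258, 225], [258, 224], [260, 222], [274, 222], [278, 224], [279, 225]]
[-1.36763781e-03 -4.23481107e+01 -1.02470747e+01 -4.86802147e-02
  4.84687777e-02  4.42443718e-05] [-0.88339905 -0.32752454  0.07059675]
```

```bash
python3 -m inch '[[0,0,-0.1,0,0],[0,0,-0.2,0,0],[0,0,-0.2,0,0]]';python3 -m inch '[[0,0,-0.1,0,0],[0,0,-0.2,0,0],[0,0,-0.2,0,0]]'; python3 -c "
from h import *
tipcheck()"
```

```text
time_s: 5.5
position: [0.5503, -0.0915, 0.0405]
tcp_rot: [[-0.985, -0.173, -0.0], [-0.173, 0.985, 0.0], [0.0, 0.0, -1.0]]
force: [-1.1, -0.4, 0.0]
opening: 0.007
grasp_force: 0.0
time_s: 5.75
position: [0.5505, -0.0916, 0.0389]
tcp_rot: [[-0.985, -0.173, 0.0], [-0.173, 0.985, -0.0], [-0.0, -0.0, -1.0]]
force: [-1.0, 0.7, 2.6]
opening: 0.007
grasp_force: 1.6
tcp px [266.72438269 234.13038571] blue col top rows [(259, 223), (261, 223), (269, 227), (271, 226)]
bbox 258 279 223 231 blue hull [[279, 227], [274, 231], [271, 231], [259, 226], [258, 225], [258, 224], [259, 223], [274, 223], [278, 225], [279, 226]]
```

Contact shows 2.6 N at a reported 0.039 m, so the real fingertips are about 27 mm above the reported TCP. Pressing through the travel now.

```bash
python3 -m inch '[[0,0,-0.1,0,0],[0,0,-0.2,0,0],[0,0,-0.3,0,0],[0,0,-0.35,0,0],[0,0,-0.35,0,0]]';python3 -m inch '[[0,0,-0.05,0,0],[0,0,-0.1,0,0],[0,0,-0.1,0,0]]'; python3 -c "
from h import *
tipcheck()"
```

```text
time_s: 6.22
position: [0.5505, -0.0916, 0.0351]
tcp_rot: [[-0.985, -0.173, -0.0], [-0.173, 0.985, 0.0], [0.0, 0.0, -1.0]]
force: [-0.8, 1.1, 4.5]
opening: 0.005
grasp_force: 2.5
time_s: 6.47
position: [0.5505, -0.0916, 0.0349]
tcp_rot: [[-0.985, -0.173, 0.0], [-0.173, 0.985, -0.0], [-0.0, -0.0, -1.0]]
force: [-1.5, 0.6, 9.6]
opening: 0.009
grasp_force: 4.8
tcp px [266.72278986 235.40925768] blue col top rows [(259, 224), (261, 224), (269, 228), (271, 228)]
bbox 258 279 224 231 blue hull [[279, 227], [274, 231], [271, 231], [259, 226], [258, 225], [259, 224], [273, 224], [276, 225], [278, 226]]
```

The button is at its bottom (9.6 N). I'll lift away toward the robot and look.

```bash
python3 -m inch '[[-1,0,1.5,0,0],[-3,-0.5,4,0,0],[-6,-1,8,0,0],[-9,-1.6,12,0,0],[-9,-1.6,14,0,0],[-9,-1.6,16,0,0],[-9,-1.6,16,0,0],[-9,-1.6,16,0,0]]'; python3 - <<'E'
from h import *
c=cap("scene","s5.png")
E
```

```text
time_s: 7.18
position: [0.4612, -0.1081, 0.195]
tcp_rot: [[-0.985, -0.173, 0.003], [-0.173, 0.985, -0.001], [-0.003, -0.002, -1.0]]
force: [-0.3, 0.4, -1.0]
opening: 0.008
grasp_force: 0.0
```

View pics/s5.png

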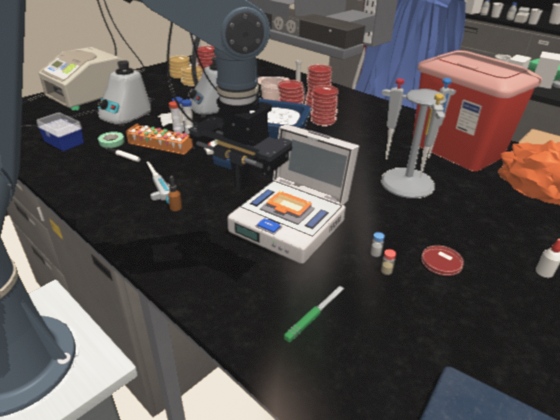

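The lid is now fully open, with the orange cover showing at (291,204). Next is the spatula, opening the fingers and twisting -7.25°.

```bash
python3 -m inch '[[-0.2,-20.5,0,-7.25,5],[-0.2,-20.5,0,-7.25,5],[-0.2,-20.5,0,-7.25,5],[-0.2,-20.5,0,-7.25,5],[-0.2,-20.5,0,-7.25,5],[-0.2,-20.5,0,-7.25,5],[-0.2,-20.5,-5,-7.25,5],[-0.2,-20.5,-9,-7.25,5],[-0.2,-20.5,-12,-7.25,5],[-0.2,-20.5,-12,-7.25,5]]';python3 -m inch '[[0,0,0,0,5],[0,0,0,0,5],[0,0,0,0,5]]'; python3 - <<'E'
from h import *
c=cap("wrist");w=c["image"];d=cap("scene")
h=cv2.cvtColor(w,cv2.COLOR_BGR2HSV);m=cv2.inRange(h,(45,100,40),(80,255,255));n,l,s,ce=cv2.connectedComponentsWithStats(m);k=1+np.argmax(s[1:,4]);print(s[k])
W=np.array([ray(c,u,v,.014)[:2]*1000 for v,u in np.argwhere(l==k)],np.float32);print(cv2.minAreaRect(W))
cv2.imwrite("pics/w6.png",np.hstack([w[:,80:480],d["image"][180:390,200:400].repeat(2,0).repeat(2,1)]))
print(st()["position"],proj(d,st()["position"]))
E
```

```text
time_s: 8.07
position: [0.4531, -0.307, 0.0651]
tcp_rot: [[-0.999, -0.047, -0.014], [-0.047, 0.999, 0.014], [0.013, 0.015, -1.0]]
force: [-0.8, 1.1, -0.0]
opening: 0.561
grasp_force: 0.0
time_s: 8.32
position: [0.46, -0.3137, 0.0762]
tcp_rot: [[-0.999, -0.048, 0.003], [-0.048, 0.999, -0.003], [-0.003, -0.003, -1.0]]
force: [0.6, -0.1, -0.9]
opening: 0.572
grasp_force: 0.0
[ 266  147   22   87 1790]
((444.19488525390625, -313.08984375), (65.18038940429688, 15.506941795349121), 2.422313928604126)
[ 0.45990649 -0.31369684  0.07655396] [315.19249616 290.22982445]
```

View pics/w6.png

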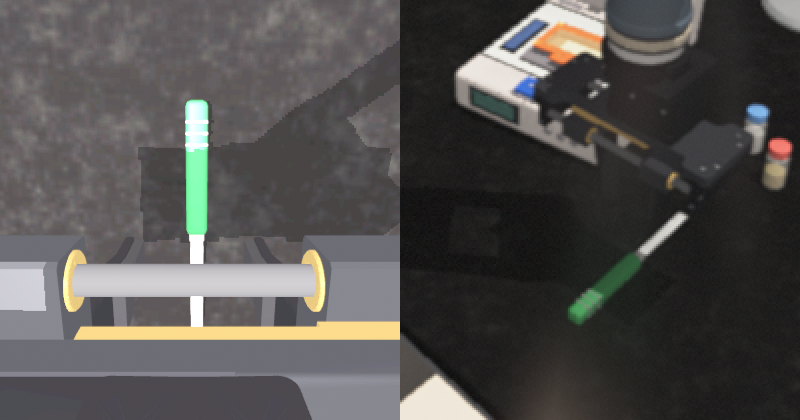

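The wrist view shows the spatula at column 196 of the crop, between the open fingers (75 to 312, centre 193), so it's well aligned. I'll go down and watch the force.

```bash
python3 -m inch '[[0,0,-3,0,5],[0,0,-5,0,5],[0,0,-6.5,0,5],[0,0,-7,0,5],[0,0,-7.2,0,5],[0,0,-7.2,0,5],[0,0,-7.2,0,5]]';python3 -m inch '[[0,0,-0.3,0,5],[0,0,-0.6,0,5],[0,0,-0.6,0,5]]'; python3 -m inch '[[0,0,-0.3,0,5],[0,0,-0.6,0,5],[0,0,-0.6,0,5]]'
```

```text
time_s: 9.0
position: [0.4593, -0.3134, 0.0035]
tcp_rot: [[-0.999, -0.048, 0.002], [-0.048, 0.999, -0.002], [-0.002, -0.002, -1.0]]
force: [0.4, 0.6, 0.1]
opening: 0.579
grasp_force: 0.0
time_s: 9.25
position: [0.4585, -0.3126, -0.0038]
tcp_rot: [[-0.999, -0.048, 0.0], [-0.048, 0.999, -0.0], [-0.0, -0.0, -1.0]]
force: [0.1, 0.2, -0.4]
opening: 0.574
grasp_force: 0.0
time_s: 9.5
position: [0.4581, -0.3123, -0.0104]
tcp_rot: [[-0.999, -0.047, -0.001], [-0.047, 0.999, 0.001], [0.001, 0.001, -1.0]]
force: [-0.6, 0.1, 0.1]
opening: 0.573
grasp_force: 0.0
```

```bash
python3 -m inch '[[0,0,-0.4,0,5],[0,0,-0.8,0,5],[0,0,-0.8,0,5]]';python3 -m inch '[[0,0,-0.2,0,5],[0,0,-0.4,0,5],[0,0,-0.4,0,5]]'
```

```text
time_s: 9.75
position: [0.458, -0.3121, -0.0187]
tcp_rot: [[-0.999, -0.048, -0.001], [-0.048, 0.999, 0.001], [0.001, 0.001, -1.0]]
force: [0.0, 0.5, 0.3]
opening: 0.577
grasp_force: 0.0
time_s: 10.0
position: [0.4583, -0.3124, -0.0222]
tcp_rot: [[-0.999, -0.048, -0.0], [-0.048, 0.999, 0.0], [0.0, 0.0, -1.0]]
force: [-0.9, 0.1, -0.3]
opening: 0.577
grasp_force: 0.0
```

```bash
python3 -m inch '[[0,0,-0.2,0,5],[0,0,-0.2,0,3],[0,0,-0.2,0,1],[0,0,-0.2,0,0],[0,0,-0.2,0,0],[0,0,-0.2,0,0],[0,0,-0.2,0,0],[0,0,-0.2,0,0],[0,0,-0.2,0,0],[0,0,-0.2,0,0]]'
```

```text
time_s: 10.83
position: [0.4585, -0.3126, -0.0238]
tcp_rot: [[-0.999, -0.048, 0.0], [-0.048, 0.999, -0.0], [-0.0, -0.0, -1.0]]
force: [-0.0, -0.9, 0.2]
opening: 0.177
grasp_force: 30.0
```

Gripped: 15.4 mm opening, 30 N. I'll lift, swing over in front of the tab, and measure the tip.

```bash
python3 -m inch '[[0,0,2,0,0],[0,0,5,0,0],[0,0,9,0,0],[0,3,13,2,0],[0.5,7,14,7.25,0],[0.5,11,14,7.25,0],[0.5,15,14,7.25,0],[0.5,19,14,7.25,0],[0.5,20.6,14,7.25,0],[0.5,20.6,14,7.25,0]]'; python3 -m inch '[[0,0,0,0,0],[0,0,0,0,0],[0,0,0,0,0]]'; python3 - <<'E'
from h import *
s=st();print(s["position"])
c=cap("scene","s7.png");t=cap("top","t7.png");w=cap("wrist","w7.png")
p=s["position"];u=np.array([.985,.1736,0])
for L in(.0175,.1025):
  q=p+u*L+[0,0,.0318]
  print(L,q,"scene",proj(c,q),"top",proj(t,q),"wrist",proj(w,q))
cv2.imwrite("pics/c7.png",np.hstack([c["image"][150:250,200:330].repeat(3,0).repeat(3,1),t["image"][150:250,220:340].repeat(3,0).repeat(3,1)]))
E
```

```text
time_s: 11.67
position: [0.4613, -0.1019, 0.116]
tcp_rot: [[-0.984, -0.178, -0.003], [-0.178, 0.984, 0.002], [0.003, 0.003, -1.0]]
force: [-0.7, 0.0, -0.9]
opening: 0.182
grasp_force: 30.0
time_s: 11.92
position: [0.4641, -0.1081, 0.1162]
tcp_rot: [[-0.985, -0.172, 0.001], [-0.172, 0.985, -0.001], [-0.001, -0.001, -1.0]]
force: [-0.4, -0.3, 0.2]
opening: 0.181
grasp_force: 30.0
[ 0.46414095 -0.10805685  0.11618584]
0.0175 [ 0.48137845 -0.10501885  0.14798584] scene [248.21595112 210.77817344] top [278.37982982 256.25042946] wrist [274.40647034 295.87162549]
0.1025 [ 0.56510345 -0.09026285  0.14798584] scene [271.0291672  192.80298086] top [270.81849976 218.72909904] wrist [274.69477003 432.22413997]
```

View pics/c7.png

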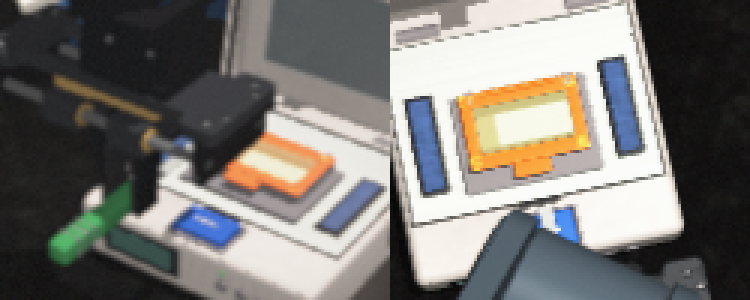

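The crops show the grip's rear end at scene px (219,234) and a blade tip glint at top px (271,219), close to the prediction. The orange tab is at top px (268,207). I'll check the numbers.

```bash
python3 - <<'E'
from h import *
c=cams.capture("scene");t=cams.capture("top");p=st()["position"];u=np.array([.985,.1736,0])
for z in(.136,.142,.148,.154):print(z,"rear",proj(c,[*(p-u*.0825)[:2],z]))
im=cv2.imread("pics/s7.png");m=cv2.inRange(cv2.cvtColor(im,cv2.COLOR_BGR2HSV),(45,80,40),(85,255,255));ys,xs=np.nonzero(m[190:250,200:260]);print("green x",xs.min()+200,xs.max()+200,"y",ys.min()+190,ys.max()+190)
for x in range(xs.min(),xs.max()+1,6):
  y=ys[xs==x];print(x+200,y.min()+190,y.max()+190,end='; ')
print()
im=cv2.imread("pics/t7.png");h=cv2.cvtColor(im,cv2.COLOR_BGR2HSV);m=cv2.inRange(h,(5,150,120),(20,255,255));m[:,:230]=0;m[:,300:]=0;m[:160]=0;m[215:]=0
O=np.array([.6385,-.0762]);R=np.array([[.985,-.1736],[.1736,.985]])
W=np.array([(ray(t,x,y,.079)[:2]-O)@R for y,x in np.argwhere(m)])*1000
print("orange hyb mm min/max",W.min(0),W.max(0));f=W[W[:,0]<-32];print("tab y",f[:,1].min(),f[:,1].max())
m=cv2.inRange(h,(0,0,170),(180,60,255))
q=np.array([(ray(t,x+260,y+205,.148)[:2]-O)@R for y,x in np.argwhere(m[205:232,260:280])])*1000;print("tip cands front max x",q[q[:,0]<-55].max(0),np.round(sorted(q[:,0])[-8:]))
print("tcp hyb",(p[:2]-O)@R*1000)
E
```

```text
0.136 rear [217.49292498 239.68046131]
0.142 rear [217.30717207 237.31256386]
0.148 rear [217.11995378 234.92598655]
0.154 rear [216.93125273 232.52050747]
green x 216 243 y 210 238
216 229 235; 222 225 238; 228 221 232; 234 218 227; 240 211 221; 
orange hyb mm min/max [-37.87564717 -46.8085602 ] [35.8972162  48.55098375]
tab y -13.571590477072768 13.4194145945327
tip cands front max x [-55.07549882  22.63594159] [-49. -48. -48. -48. -47. -47. -46. -40.]
tcp hyb [-177.7709717    -0.40406787]
```

The tab's front edge measures -37.9 mm at y≈0, which matches the spec. I'll lower the blade to 71 mm, then insert.

```bash
python3 -m inch '[[0,0,-3,0,0],[0,0,-5.5,0,0],[0,0,-7,0,0],[0,0,-7.5,0,0],[0,0,-7.7,0,0],[0,0,-7.7,0,0],[0,0,-7.7,0,0],[0,0,-7.7,0,0]]'; python3 - <<'E'
from h import *
s=st();p=s["position"];c=cap("scene","s8.png");u=np.array([.985,.1736,0]);print(p,s["force"])
for L in(.02,.06,.1025):
  print(L,[np.round(proj(c,[*(p+u*L)[:2],z]),1).tolist() for z in(.067,.071,.075)])
cv2.imwrite("pics/c8.png",cv2.resize(c["image"][175:260,205:320],None,fx=6,fy=6,interpolation=cv2.INTER_CUBIC))
E
```

```text
time_s: 12.83
position: [0.4643, -0.107, 0.0401]
tcp_rot: [[-0.985, -0.173, 0.002], [-0.173, 0.985, -0.001], [-0.002, -0.001, -1.0]]
force: [-0.6, -0.1, 0.0]
opening: 0.182
grasp_force: 30.0
[ 0.46430386 -0.10698483  0.04010182] [-0.56111207 -0.11358956  0.01895518]
0.02 [[249.4, 239.7], [249.4, 238.3], [249.3, 236.9]]
0.06 [[259.9, 230.6], [259.9, 229.2], [259.9, 227.9]]
0.1025 [[270.5, 221.5], [270.5, 220.1], [270.5, 218.8]]
```

View pics/c8.png

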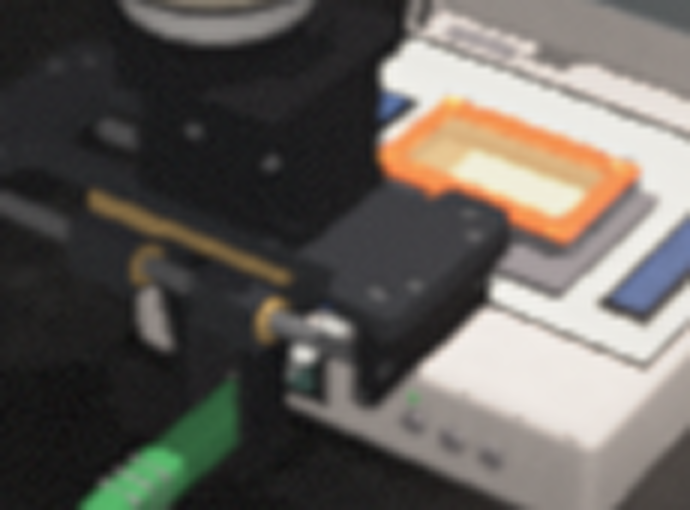

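The blade is hidden behind the gripper, and the grip looks straight in the fingers. I'll insert gently and watch the force.

```bash
python3 -m inch '[[1,0.18,0,0,0],[2,0.35,0,0,0],[3,0.53,0,0,0],[3.5,0.62,0,0,0],[3.9,0.69,0,0,0],[4.2,0.74,0,0,0],[4.4,0.78,0,0,0],[4.5,0.8,0,0,0],[4.5,0.8,0,0,0],[4.5,0.8,0,0,0]]'; python3 - <<'E'
from h import *
s=st();O=np.array([.6385,-.0762]);R=np.array([[.985,-.1736],[.1736,.985]]);print((s["position"][:2]-O)@R*1000,s["position"][2],s["force"],s["moment"])
E
```

```text
time_s: 13.72
position: [0.5081, -0.0985, 0.0391]
tcp_rot: [[-0.985, -0.173, -0.001], [-0.173, 0.985, 0.0], [0.001, 0.0, -1.0]]
force: [-0.1, 0.0, -1.2]
opening: 0.178
grasp_force: 30.0
[-132.33867288    0.68785246] 0.03907186028439697 [-0.13119154  0.0379755  -1.21782657] [ 0.01792436 -0.00687813 -0.01340346]
```

```bash
python3 -m inch '[[0,0,0.2,0,0],[0,0,0.4,0,0],[0,0,0.6,0,0],[0,0,0.6,0,0]]'; python3 -m inch '[[0,0,0.2,0,0],[0,0,0.4,0,0],[0,0,0.6,0,0],[0,0,0.6,0,0]]';python3 -m inch '[[0,0,0.2,0,0],[0,0,0.4,0,0],[0,0,0.6,0,0],[0,0,0.6,0,0]]'; python3 - <<'E'
from h import *
t=cap("top","t9.png");c=cap("scene","s9.png")
for f,g,b in(("t7.png",t,(160,215,230,300)),("s8.png",c,(175,235,265,330))):
  for im in(cv2.imread("pics/"+f),g["image"]):
    m=cv2.inRange(cv2.cvtColor(im,cv2.COLOR_BGR2HSV),(5,150,120),(20,255,255))[b[0]:b[1],b[2]:b[3]];ys,xs=np.nonzero(m);print(f,len(ys),xs.min()+b[2],xs.max()+b[2],ys.min()+b[0],ys.max()+b[0])
E
```

```text
time_s: 14.05
position: [0.5081, -0.0985, 0.0453]
tcp_rot: [[-0.985, -0.173, -0.001], [-0.173, 0.985, 0.0], [0.001, 0.0, -1.0]]
force: [1.3, -0.0, -3.2]
opening: 0.179
grasp_force: 30.0
time_s: 14.38
position: [0.5085, -0.0986, 0.0515]
tcp_rot: [[-0.985, -0.173, 0.0], [-0.173, 0.985, -0.0], [-0.0, -0.0, -1.0]]
force: [-0.6, -1.4, -2.9]
opening: 0.178
grasp_force: 30.0
time_s: 14.72
position: [0.5087, -0.0986, 0.0576]
tcp_rot: [[-0.985, -0.173, 0.001], [-0.173, 0.985, -0.0], [-0.001, -0.0, -1.0]]
force: [1.4, -0.3, -3.4]
opening: 0.182
grasp_force: 30.0
t7.png 532 243 285 175 208
t7.png 481 243 285 176 207
s8.png 199 268 310 192 214
s8.png 69 293 310 200 214
```

```bash
python3 - <<'E'
from h import *
c=cams.capture("scene");s=st();p=s["position"];u=np.array([.985,.1736,0]);O=np.array([.6385,-.0762]);R=np.array([[.985,-.1736],[.1736,.985]])
hw=lambda x,y,z:[*(O+R@np.array([x,y])),z]
for f,pp in(("s8.png",np.array([.4643,-.107,.0401])),("s9.png",p)):
  im=cv2.imread("pics/"+f);m=cv2.inRange(cv2.cvtColor(im,cv2.COLOR_BGR2HSV),(45,80,40),(85,255,255));m[:,:195]=0;m[:,262:]=0;m[:205]=0;m[285:]=0
  n,l,st_,ce=cv2.connectedComponentsWithStats(m);k=1+np.argmax(st_[1:,4]);ys,xs=np.nonzero(l==k)
  print(f,"green centre",xs.mean(),ys.mean(),st_[k],"fit",cv2.fitLine(np.c_[xs,ys].astype(np.float32),2,0,.01,.01).ravel())
  a,b=[proj(c,pp+u*L+[0,0,.0318]) for L in(-.0825,-.01)];d=(b-a)/np.linalg.norm(b-a);print("pred rear",a,"dir",d)
print("cover corners front right top:")
for t in(0,.1,.2,.3):
  print(t,[np.round(proj(c,hw(.034-r*np.cos(t)-.004*0,-.048,.077+r*np.sin(t)+.002)),1).tolist() for r in(0.,.03,.06)])
im=cv2.imread("pics/s9.png");i0=cv2.imread("pics/s8.png")
for i in(i0,im):
  m=cv2.inRange(cv2.cvtColor(i,cv2.COLOR_BGR2HSV),(5,150,120),(20,255,255));print([(x,np.nonzero(m[185:235,x])[0].min()+185,np.nonzero(m[185:235,x])[0].max()+185) for x in range(292,311,3) if m[185:235,x].any()])
E
```

```text
s8.png green centre 231.54258675078864 253.00946372239747 [217 239  28  28 317] fit [  0.74360585  -0.66861826 231.54259    253.00946   ]
pred rear [219.5367509  263.58500075] dir [ 0.758723   -0.65141339]
s9.png green centre 243.81273408239701 233.79775280898878 [231 223  26  22 267] fit [  0.83502144  -0.5502174  243.81273    233.79776   ]
pred rear [232.63406405 245.56211575] dir [ 0.76486929 -0.64418551]
cover corners front right top:
0 [[311.8, 202.6], [305.4, 208.4], [298.9, 214.4]]
0.1 [[311.8, 202.6], [305.5, 207.4], [299.1, 212.3]]
0.2 [[311.8, 202.6], [305.7, 206.3], [299.4, 210.0]]
0.3 [[311.8, 202.6], [305.9, 205.1], [299.8, 207.7]]
[(292, np.int64(196), np.int64(212)), (295, np.int64(197), np.int64(213)), (298, np.int64(198), np.int64(214)), (301, np.int64(200), np.int64(212)), (304, np.int64(201), np.int64(209)), (307, np.int64(203), np.int64(206)), (310, np.int64(203), np.int64(203))]
[(295, np.int64(211), np.int64(213)), (298, np.int64(212), np.int64(214)), (301, np.int64(200), np.int64(212)), (304, np.int64(201), np.int64(209)), (307, np.int64(202), np.int64(206)), (310, np.int64(203), np.int64(203))]
```

The numbers show the cover hasn't moved. The spatula has pitched tip-down in the pads, because I hold it only at the very ends of the fingers. To mend this:
1. Lower it so the blade rests on the plinth and button, with the tip caught under the tab.
2. Release it.
3. Re-grip about 19 mm deeper, on the full pads, in front of the base.

```bash
python3 -m inch '[[0,0,-0.4,0,0],[0,0,-0.8,0,0],[0,0,-1.2,0,0],[0,0,-1.6,0,0],[0,0,-1.8,0,0],[0,0,-1.8,0,0]]'; python3 -m inch '[[0,0,-0.2,0,0],[0.1,0.02,-0.4,0,0],[0.2,0.04,-0.4,0,0],[0.2,0.04,-0.4,0,0]]';python3 -m inch '[[0,0,-0.15,0,0],[0,0,-0.3,0,0],[0,0,-0.3,0,0]]'; cat >> h.py <<'E'
O=np.array([.6385,-.0762]);R=np.array([[.985,-.1736],[.1736,.985]])
def green(zoff):
  c=cams.capture("scene");im=c["image"];p=st()["position"];u=np.array([.985,.1736,0])
  m=cv2.inRange(cv2.cvtColor(im,cv2.COLOR_BGR2HSV),(45,80,40),(85,255,255));m[:,:195]=0;m[:,262:]=0;m[:190]=0;m[300:]=0
  n,l,s,ce=cv2.connectedComponentsWithStats(m);k=1+np.argmax(s[1:,4]);ys,xs=np.nonzero(l==k)
  f=cv2.fitLine(np.c_[xs,ys].astype(np.float32),2,0,.01,.01).ravel();print("green",s[k],"slope",np.degrees(np.arctan2(f[1],f[0])))
  a,b=[proj(c,p+u*L+[0,0,zoff]) for L in(-.0825,-.01)];print("pred rear",a,"slope",np.degrees(np.arctan2(*(b-a)[::-1])),"tcp hyb",(p[:2]-O)@R*1000,p[2])
E
python3 -c "
from h import *
green(.0318)"
```

```text
time_s: 15.37
position: [0.5083, -0.0986, 0.0386]
tcp_rot: [[-0.985, -0.173, -0.001], [-0.173, 0.985, 0.0], [0.001, 0.0, -1.0]]
force: [-1.4, -1.1, 1.4]
opening: 0.177
grasp_force: 30.0
time_s: 15.7
position: [0.5106, -0.0981, 0.0351]
tcp_rot: [[-0.985, -0.173, 0.0], [-0.173, 0.985, 0.0], [-0.0, 0.0, -1.0]]
force: [-1.0, 1.0, 0.2]
opening: 0.185
grasp_force: 30.0
time_s: 15.95
position: [0.5107, -0.0982, 0.0322]
tcp_rot: [[-0.985, -0.173, 0.001], [-0.173, 0.985, -0.0], [-0.001, -0.0, -1.0]]
force: [-1.3, 0.2, 2.7]
opening: 0.177
grasp_force: 30.0
green [232 230  26  29 295] slope -44.492405
pred rear [233.71504172 254.01162257] slope -40.854966717000146 tcp hyb [-129.69474397    0.55989549] 0.032239118569224304
```

The spatula is now slightly tip-up with its tip under the tab. I'll release, go 14 mm deeper and re-grip.

```bash
python3 -m inch '[[0,0,0,0,2],[0,0,0,0,2.5],[0,0,0,0,3],[0,0,0,0,3.5],[0,0,0,0,3.5],[0,0,0,0,3.5]]'; python3 -c "
from h import *
green(.0318)"; python3 -m inch '[[0,0,-0.5,0,3.5],[0,0,-1,0,3.5],[0,0,-1.4,0,3.5],[0,0,-1.4,0,3.5]]'; python3 -c "
from h import *
green(.045)"
```

```text
time_s: 16.5
position: [0.5104, -0.0981, 0.0321]
tcp_rot: [[-0.985, -0.173, -0.0], [-0.173, 0.985, 0.0], [0.0, 0.0, -1.0]]
force: [0.6, 0.1, -0.5]
opening: 0.387
grasp_force: 0.0
green [232 228  29  32 322] slope -45.643425
pred rear [233.62731446 254.13026506] slope -40.8583563528306 tcp hyb [-129.96160545    0.59584435] 0.03207568922767431
time_s: 16.88
position: [0.5097, -0.0979, 0.0171]
tcp_rot: [[-0.985, -0.173, -0.002], [-0.173, 0.985, 0.001], [0.002, 0.001, -1.0]]
force: [-0.5, -0.1, -0.7]
opening: 0.403
grasp_force: 0.0
green [232 230  29  30 317] slope -45.30324
pred rear [233.37471902 254.72515122] slope -40.88815314300395 tcp hyb [-130.48134058    0.94840572] 0.01738838048830369
```

```bash
python3 -m inch '[[0,0,0,0,2],[0,0,0,0,1],[0,0,0,0,0],[0,0,0,0,0],[0,0,0,0,0],[0,0,0,0,0],[0,0,0,0,0]]'; python3 -m inch '[[0,0,0.3,0,0],[0,0,0.6,0,0],[0,0,0.9,0,0],[0,0,0.9,0,0]]';  python3 -m inch '[[0,0,0.3,0,0],[0,0,0.6,0,0],[0,0,0.9,0,0],[0,0,0.9,0,0]]'; python3 - <<'E'
from h import *
green(.045)
c=cap("scene","s10.png");i=c["image"]
m=cv2.inRange(cv2.cvtColor(i,cv2.COLOR_BGR2HSV),(5,150,120),(20,255,255));print([(x,int(np.nonzero(m[175:235,x])[0].min()+175),int(np.nonzero(m[175:235,x])[0].max()+175)) for x in range(280,313,3) if m[175:235,x].any()])
E
```

```text
time_s: 17.52
position: [0.5106, -0.0983, 0.0183]
tcp_rot: [[-0.985, -0.173, 0.0], [-0.173, 0.985, -0.0], [-0.0, -0.0, -1.0]]
force: [-0.5, -0.6, -0.1]
opening: 0.183
grasp_force: 30.0
time_s: 17.85
position: [0.5098, -0.098, 0.0274]
tcp_rot: [[-0.985, -0.173, -0.001], [-0.173, 0.985, 0.0], [0.001, 0.001, -1.0]]
force: [-1.9, -0.6, -3.4]
opening: 0.179
grasp_force: 30.0
time_s: 18.18
position: [0.5102, -0.0981, 0.0366]
tcp_rot: [[-0.985, -0.174, -0.0], [-0.174, 0.985, -0.0], [0.0, 0.0, -1.0]]
force: [-1.0, 0.3, -3.1]
opening: 0.18
grasp_force: 30.0
green [231 225  27  25 267] slope -38.32898
pred rear [233.1708678  247.87066948] slope -40.32739523187735 tcp hyb [-130.1700749    0.7642696] 0.03643665419977941
[(283, 193, 194), (286, 194, 195), (289, 195, 197), (292, 196, 197), (295, 197, 197), (298, 198, 213), (301, 200, 212), (304, 201, 209), (307, 202, 206), (310, 203, 203)]
```

It still slips: about 2.2 N at a 92 mm lever is all the pads can hold. I'll rest the spatula again and grip the blade close to the tab, over the gap between button and plinth, where the lever is only about 19 mm.

```bash
python3 -m inch '[[0,0,-0.5,0,0],[0,0,-1,0,0],[0,0,-1.5,0,0],[0,0,-1.85,0,0],[0,0,-1.85,0,0]]'; python3 -m inch '[[0,0,0,0,2],[0,0,0,0,3],[0,0,0,0,3.5],[0,0,0,0,3.5],[0,0,0,0,3.5]]'; python3 -c "
from h import *
green(.045)"; python3 -m inch '[[0,0,1,0,3.5],[0,0,2,0,3.5],[0,0,4,0,3.5],[0,0,7,0,3.5],[0,0,9,0,3.5],[0,0,9,0,3.5],[0,0,9,0,3.5],[0,0,9,0,3.5]]';python3 -c "
from h import *
green(-.045);c=cams.capture('wrist');s=st();print(s['position'])"
```

```text
time_s: 18.7
position: [0.5116, -0.0986, 0.0173]
tcp_rot: [[-0.985, -0.173, 0.002], [-0.173, 0.985, -0.001], [-0.002, -0.001, -1.0]]
force: [1.0, 0.1, 3.9]
opening: 0.18
grasp_force: 30.0
time_s: 19.12
position: [0.5102, -0.098, 0.0176]
tcp_rot: [[-0.985, -0.173, -0.001], [-0.173, 0.985, 0.0], [0.001, 0.0, -1.0]]
force: [-0.2, -0.2, 0.9]
opening: 0.385
grasp_force: 0.0
green [232 229  29  31 332] slope -45.32353
pred rear [233.56785411 254.59077612] slope -40.89075386553197 tcp hyb [-130.10175933    0.71113368] 0.017616169989787475
time_s: 19.83
position: [0.5101, -0.098, 0.1079]
tcp_rot: [[-0.985, -0.173, -0.0], [-0.173, 0.985, 0.0], [-0.0, 0.0, -1.0]]
force: [-0.5, -1.1, -0.4]
opening: 0.402
grasp_force: 0.0
green [232 228  30  32 337] slope -45.307484
pred rear [233.30242546 254.77139839] slope -40.88685967965508 tcp hyb [-130.62312124    1.03686469] 0.10731454752070169
[ 0.50958762 -0.09780535  0.10693301]
```

```bash
python3 -m inch '[[3,0.5,0,0,2.5],[6,1,0,0,2.5],[7.25,1.23,0,0,2.5],[7.25,1.23,0,0,2.5],[7.25,1.23,-2,0,2.5],[7.25,1.23,-4,0,2.5],[7.25,1.23,-5.5,0,2.5],[7.25,1.23,-6.2,0,2.5],[7.25,1.23,-6.5,0,2.5],[7.25,1.23,-6.5,0,2.5]]'; python3 -m inch '[[0,0,-0.15,0,2.5],[0,0,-0.3,0,2.5],[0,0,-0.3,0,2.5]]';  python3 -c "
from h import *
green(0)"
```

```text
time_s: 20.77
position: [0.5817, -0.0857, 0.0417]
tcp_rot: [[-0.985, -0.173, -0.003], [-0.173, 0.985, 0.001], [0.002, 0.001, -1.0]]
force: [-0.4, 0.1, 0.2]
opening: 0.289
grasp_force: 0.0
time_s: 21.02
position: [0.5833, -0.086, 0.0403]
tcp_rot: [[-0.985, -0.173, 0.001], [-0.173, 0.985, -0.0], [-0.001, -0.001, -1.0]]
force: [0.2, -0.2, 0.2]
opening: 0.282
grasp_force: 0.0
green [232 228  30  32 344] slope -45.740467
pred rear [254.44667478 244.64814712] slope -41.562203146037184 tcp hyb [-56.05175526  -0.10866464] 0.04026597798251273
```

```bash
python3 -m inch '[[0,0,-0.15,0,2.5],[0,0,-0.3,0,2.5],[0,0,-0.3,0,2.5]]'; python3 -m inch '[[0,0,0,0,2],[0,0,0,0,1.5],[0,0,0,0,1],[0,0,0,0,0.5],[0,0,0,0,0],[0,0,0,0,0],[0,0,0,0,0],[0,0,0,0,0]]';  python3 -c "
from h import *
green(0)"
```

```text
time_s: 21.32
position: [0.5834, -0.086, 0.037]
tcp_rot: [[-0.985, -0.173, 0.001], [-0.173, 0.985, -0.0], [-0.001, -0.001, -1.0]]
force: [0.2, 0.3, 2.0]
opening: 0.288
grasp_force: 1.1
time_s: 21.98
position: [0.5831, -0.0859, 0.0367]
tcp_rot: [[-0.985, -0.173, 0.0], [-0.173, 0.985, -0.0], [-0.0, -0.0, -1.0]]
force: [0.9, -0.4, 2.0]
opening: 0.1
grasp_force: 30.3
green [233 229  29  34 345] slope -48.152676
pred rear [254.32880624 245.86779853] slope -41.65312167474499 tcp hyb [-56.29460816   0.10611005] 0.03670770160641791
```

The blade is gripped (about 9–10 mm opening). Levering up.

```bash
python3 -m inch '[[0,0,0.2,0,0],[0,0,0.4,0,0],[0,0,0.6,0,0],[0,0,0.6,0,0]]'; python3 -m inch '[[0,0,0.2,0,0],[0,0,0.4,0,0],[0,0,0.6,0,0],[0,0,0.6,0,0]]'; cat >> h.py <<'E'
def orange(f):
  c=cap("scene",f);i=c["image"]
  m=cv2.inRange(cv2.cvtColor(i,cv2.COLOR_BGR2HSV),(5,150,100),(20,255,255));m[:,:255]=0;m[:,335:]=0;m[:140]=0;m[235:]=0
  ys,xs=np.nonzero(m);print("orange",len(ys),[(x,int(ys[xs==x].min()),int(ys[xs==x].max())) for x in range(268,330,3) if (xs==x).any()])
  g=st();p=g["position"];print("hyb",(p[:2]-O)@R*1000,p[2],"F",g["force"])
E
python3 -c "
from h import *
green(0);orange('s11.png')"
```

```text
time_s: 22.37
position: [0.5826, -0.0857, 0.0427]
tcp_rot: [[-0.985, -0.173, -0.001], [-0.173, 0.985, 0.0], [0.001, 0.0, -1.0]]
force: [1.2, -0.8, -0.3]
opening: 0.096
grasp_force: 30.0
time_s: 22.7
position: [0.5831, -0.0859, 0.0491]
tcp_rot: [[-0.985, -0.173, 0.0], [-0.173, 0.985, -0.0], [-0.0, -0.0, -1.0]]
force: [-0.1, -0.3, -1.5]
opening: 0.098
grasp_force: 30.0
green [233 225  29  35 348] slope -48.682384
pred rear [254.24928745 241.74207561] slope -41.30971494330674 tcp hyb [-56.33946664   0.09313264] 0.048934682410182735
orange 65 [(283, 203, 206), (286, 203, 205), (289, 195, 205), (292, 196, 206), (295, 196, 207), (304, 206, 206), (307, 203, 205), (310, 203, 203)]
hyb [-56.30832012   0.09472769] 0.048854341069414414 F [ 0.31405062  0.59666378 -0.22824159]
```

The cover has come free: its front edge rose in the image and the force dropped. Now I'll follow the arc.

```bash
python3 -m inch '[[0.2,0.04,0.6,0,0],[0.47,0.08,1.1,0,0],[0.97,0.17,1.87,0,0],[1.48,0.26,2.56,0,0],[1.48,0.26,2.56,0,0]]'; python3 -c "
from h import *
orange('s12.png')"; python3 -m inch '[[0.6,0.12,0.55,0,0],[1.3,0.23,1.05,0,0],[1.3,0.23,1.05,0,0]]';  python3 -c "
from h import *
orange('s13.png')
c=cams.capture('scene')
for t in(.7,1.,1.2,1.57):print(t,[np.round(proj(c,[*(O+R@np.array([.034-r*np.cos(t),y])),.077+r*np.sin(t)])).tolist() for r,y in((.03,-.048),(.06,-.048),(.06,.048))])"
```

```text
time_s: 23.22
position: [0.601, -0.0838, 0.0766]
tcp_rot: [[-0.985, -0.174, 0.006], [-0.174, 0.985, -0.002], [-0.005, -0.003, -1.0]]
force: [0.4, 0.2, 0.2]
opening: 0.093
grasp_force: 30.0
orange 38 [(289, 192, 195), (292, 196, 196), (295, 194, 197), (298, 195, 198), (301, 196, 199), (304, 198, 200)]
hyb [-39.30445208  -0.6023164 ] 0.07577449383650053 F [ 0.42852107 -0.14243782 -0.1866557 ]
time_s: 23.52
position: [0.6135, -0.0812, 0.0861]
tcp_rot: [[-0.985, -0.174, 0.004], [-0.174, 0.985, -0.001], [-0.004, -0.002, -1.0]]
force: [0.5, -0.4, -0.5]
opening: 0.098
grasp_force: 30.0
orange 74 [(289, 194, 194), (292, 184, 196), (295, 187, 197), (298, 188, 198), (301, 189, 199), (304, 190, 200), (307, 194, 201)]
hyb [-26.43835694  -0.36677824] 0.08554080210307755 F [-0.43685996  0.35694727 -0.73538664]
0.7 [[307.0, 201.0], [303.0, 199.0], [269.0, 186.0]]
1.0 [[309.0, 198.0], [306.0, 192.0], [272.0, 179.0]]
1.2 [[310.0, 196.0], [308.0, 188.0], [275.0, 176.0]]
1.57 [[312.0, 193.0], [313.0, 182.0], [280.0, 171.0]]
```

```bash
python3 -m inch '[[0.7,0.12,0.3,0,0],[1.41,0.25,0.45,0,0],[2.1,0.37,0.45,0,0],[2.8,0.49,0.4,0,0],[2.8,0.49,0.4,0,0]]'; python3 -c "
from h import *
orange('s14.png')"; python3 -m inch '[[0.4,0.07,0,0,0],[0.75,0.13,-0.1,0,0],[0.75,0.13,-0.1,0,0]]';  python3 -c "
from h import *
orange('s15.png')
c=cams.capture('scene')
for t in(1.3,1.57,1.7,1.85):print(t,[np.round(proj(c,[*(O+R@np.array([.034-r*np.cos(t),y])),.077+r*np.sin(t)])).tolist() for r,y in((.0,-.048),(.03,-.048),(.06,-.048),(.06,.048))])"
```

```text
time_s: 24.03
position: [0.641, -0.076, 0.0888]
tcp_rot: [[-0.985, -0.174, 0.003], [-0.174, 0.985, -0.0], [-0.002, -0.001, -1.0]]
force: [1.4, 0.4, -0.4]
opening: 0.094
grasp_force: 30.0
orange 190 [(280, 182, 182), (289, 193, 195), (292, 194, 196), (295, 195, 197), (298, 175, 198), (301, 174, 200), (304, 180, 200), (307, 181, 200), (310, 182, 201)]
hyb [ 1.38601748 -0.00913004] 0.08857505536242408 F [ 0.50074795 -0.44974902 -0.06395887]
time_s: 24.33
position: [0.6469, -0.0747, 0.0876]
tcp_rot: [[-0.985, -0.173, 0.001], [-0.173, 0.985, -0.0], [-0.001, -0.0, -1.0]]
force: [0.3, -0.4, -0.6]
opening: 0.097
grasp_force: 30.0
orange 215 [(283, 180, 190), (289, 193, 195), (292, 193, 196), (295, 195, 197), (298, 196, 198), (301, 173, 200), (304, 179, 200), (307, 179, 200), (310, 180, 202), (313, 181, 186)]
hyb [8.16482144 0.0592437 ] 0.08758992159323173 F [ 0.1530044   0.66450151 -1.40149226]
1.3 [[312.0, 203.0], [311.0, 195.0], [310.0, 186.0], [276.0, 174.0]]
1.57 [[312.0, 203.0], [312.0, 193.0], [313.0, 182.0], [280.0, 171.0]]
1.7 [[312.0, 203.0], [313.0, 192.0], [315.0, 181.0], [281.0, 169.0]]
1.85 [[312.0, 203.0], [314.0, 192.0], [317.0, 180.0], [283.0, 169.0]]
```

```bash
python3 -m inch '[[0.25,0.04,-0.1,0,0],[0.45,0.08,-0.15,0,0],[0.45,0.08,-0.15,0,0],[0.45,0.08,-0.15,0,0]]';  python3 -m inch '[[0.15,0.03,0,0,0],[0.2,0.035,0,0,0],[0.2,0.035,0,0,0]]'; python3 -c "
from h import *
orange('s16.png')"
```

```text
time_s: 24.77
position: [0.6509, -0.0739, 0.0862]
tcp_rot: [[-0.985, -0.173, 0.0], [-0.173, 0.985, -0.0], [-0.0, -0.0, -1.0]]
force: [0.6, 1.6, -2.0]
opening: 0.096
grasp_force: 30.0
time_s: 25.02
position: [0.6529, -0.0736, 0.0862]
tcp_rot: [[-0.985, -0.173, 0.0], [-0.173, 0.985, -0.0], [-0.0, -0.0, -1.0]]
force: [-0.6, 0.5, -1.6]
opening: 0.091
grasp_force: 30.0
orange 228 [(283, 175, 191), (289, 193, 195), (292, 192, 196), (295, 194, 197), (298, 196, 198), (301, 172, 200), (304, 172, 200), (307, 178, 200), (310, 179, 201), (313, 180, 189)]
hyb [14.61096103  0.03494035] 0.0863045243768345 F [ 0.05474748  0.27396377 -1.22834353]
```

```bash
python3 -m inch '[[0.1,0.02,0,0,0],[0.2,0.035,0,0,0],[0.3,0.05,0,0,0],[0.3,0.05,0,0,0]]'; python3 -c "
from h import *
orange('s17.png')"; python3 -m inch '[[-1,-0.18,0,0,0],[-2.5,-0.44,0.3,0,0],[-4.5,-0.8,0.6,0,0],[-7,-1.23,1.5,0,0],[-10,-1.76,3,0,0],[-13,-2.3,4,0,0],[-16,-2.8,5,0,0],[-16,-2.8,5,0,0],[-16,-2.8,5,0,0]]';python3 - <<'E'
from h import *
orange('s18.png')
c=cams.capture('scene');i=c["image"];h=cv2.cvtColor(i,cv2.COLOR_BGR2HSV)
m=cv2.inRange(h,(5,150,100),(20,255,255));m[:,:255]=0;m[:,335:]=0;m[:140]=0;m[235:]=0
print((cv2.approxPolyDP(cv2.convexHull(np.argwhere(m)[:,::-1]),2,True)[:,0]).tolist())
for t in(1.57,1.7,1.85):print(t,[np.round(proj(c,[*(O+R@np.array([.034-r*np.cos(t),y])),.077+r*np.sin(t)]),1).tolist() for r,y in((.0,-.048),(.06,-.048),(.06,.048),(0,.048))])
E
```

```text
time_s: 25.4
position: [0.654, -0.0732, 0.0857]
tcp_rot: [[-0.985, -0.173, -0.004], [-0.173, 0.985, 0.0], [0.004, 0.001, -1.0]]
force: [-4.6, -1.1, -0.4]
opening: 0.095
grasp_force: 30.0
orange 228 [(283, 174, 191), (289, 193, 195), (292, 192, 196), (295, 194, 197), (298, 196, 198), (301, 173, 199), (304, 172, 200), (307, 178, 200), (310, 179, 202), (313, 180, 190)]
hyb [15.86488671  0.28381536] 0.08571036129111287 F [-4.88795596 -1.09070294 -0.97821306]
time_s: 26.2
position: [0.4963, -0.1016, 0.1375]
tcp_rot: [[-0.985, -0.172, 0.004], [-0.172, 0.985, -0.001], [-0.004, -0.002, -1.0]]
force: [-0.2, -0.6, -0.5]
opening: 0.096
grasp_force: 30.0
orange 260 [(283, 189, 192), (286, 191, 194), (289, 192, 195), (292, 193, 196), (295, 194, 197), (298, 170, 198), (301, 170, 199), (304, 171, 200), (307, 178, 200), (310, 179, 201), (313, 180, 191)]
hyb [-143.27136999   -0.7338937 ] 0.13723761181714608 F [ 0.06573866  0.93315955 -0.31866799]
[[315, 181], [310, 201], [288, 195], [282, 190], [299, 170], [304, 171]]
1.57 [[311.7, 203.3], [313.2, 182.5], [279.6, 170.5], [279.1, 191.0]]
1.7 [[311.7, 203.3], [314.9, 181.3], [281.3, 169.4], [279.1, 191.0]]
1.85 [[311.7, 203.3], [316.6, 180.3], [283.2, 168.6], [279.1, 191.0]]
```

The cover met its stop with 5 N and has stayed there after the blade withdrew (corner (315,181), about 1.75–1.85 rad). Now I'll take the spatula back to its place on the bench.

```bash
python3 -m inch '[[0,-4,0,0,0],[0,-8,0,0,0],[1,-12,0,-3,0],[3,-16,0,-7.25,0],[4.4,-20,0,-7.25,0],[4.4,-21,-2,-7.25,0],[4.4,-21,-5,-7.25,0],[4.4,-21,-8,-7.25,0],[4.4,-21,-11,-7.25,0],[4.4,-21,-11,-7.25,0]]'; python3 -m inch '[[0,0,-0.5,0,0],[0,0,-1,0,0],[0,0,-1.5,0,0],[0,0,-2,0,0],[0,0,-2.5,0,0],[0,0,-2.5,0,0]]'
```

```text
time_s: 27.13
position: [0.5373, -0.3085, 0.0195]
tcp_rot: [[-0.999, -0.047, -0.008], [-0.047, 0.999, 0.007], [0.008, 0.008, -1.0]]
force: [-0.4, 0.9, -1.5]
opening: 0.094
grasp_force: 30.0
time_s: 27.63
position: [0.5398, -0.311, 0.0012]
tcp_rot: [[-0.999, -0.048, 0.0], [-0.048, 0.999, -0.0], [-0.0, -0.0, -1.0]]
force: [0.3, -0.3, -1.3]
opening: 0.097
grasp_force: 30.0
```

```bash
python3 -m inch '[[0,0,-0.4,0,0],[0,0,-0.8,0,0],[0,0,-1.2,0,0],[0,0,-1.4,0,0],[0,0,-1.4,0,0]]'; python3 -m inch '[[0,0,-0.3,0,0],[0,0,-0.6,0,0],[0,0,-0.8,0,0],[0,0,-0.8,0,0]]'
```

```text
time_s: 28.05
position: [0.5396, -0.311, -0.0132]
tcp_rot: [[-0.999, -0.048, -0.0], [-0.048, 0.999, 0.0], [0.0, 0.0, -1.0]]
force: [0.5, 0.5, 0.4]
opening: 0.095
grasp_force: 30.0
time_s: 28.38
position: [0.5397, -0.311, -0.0211]
tcp_rot: [[-0.999, -0.048, -0.0], [-0.048, 0.999, 0.0], [0.0, 0.0, -1.0]]
force: [1.1, -0.9, 1.1]
opening: 0.095
grasp_force: 30.0
```

```bash
python3 -m inch '[[0,0,-0.15,0,0],[0,0,-0.3,0,0],[0,0,-0.3,0,0]]'; python3 -m inch '[[0,0,0,0,1.5],[0,0,0,0,2],[0,0,0,0,3],[0,0,0,0,4],[0,0,0,0,4],[0,0,0,0,4],[0,0,0,0,4]]'; python3 -m inch '[[0,0,1,0,4],[0,0,3,0,4],[0,0,6,0,4],[0,0,10,0,4],[-3,0,14,0,4],[-7,0,18,0,4],[-11,0,18,0,4],[-11,0,18,0,4],[-11,0,18,0,4]]'; python3 - <<'E'
from h import *
orange('s20.png');t=cap("top","t20.png");h=cv2.cvtColor(t["image"],cv2.COLOR_BGR2HSV);c=t
def blob(lo,hi,b,z):
  m=np.zeros(h.shape[:2],np.uint8);m[b[1]:b[3],b[0]:b[2]]=cv2.inRange(h,lo,hi)[b[1]:b[3],b[0]:b[2]]
  n,l,s,ce=cv2.connectedComponentsWithStats(m);k=1+np.argmax(s[1:,4]);return np.array([ray(c,u,v,z)[:2] for v,u in np.argwhere(l==k)],np.float32)
for n,lo,hi,b,z in(("blade",(0,0,130),(180,70,255),(345,205,390,265),.008),("grip",(45,100,60),(80,255,255),(330,220,400,320),.012),("v1",(0,80,50),(180,255,255),(364,166,385,186),.056),("v2",(0,80,50),(180,255,255),(342,152,362,174),.056),("drop",(0,80,50),(180,255,255),(143,247,166,268),.07)):
  try:
    W=blob(lo,hi,b,z);print(n,W.mean(0),cv2.minAreaRect(W*1000)[1:])
  except Exception as e:print(n,"hidden")
E
```

```text
time_s: 28.63
position: [0.5397, -0.3111, -0.0239]
tcp_rot: [[-0.999, -0.048, -0.0], [-0.048, 0.999, 0.0], [0.0, 0.0, -1.0]]
force: [0.3, -0.9, 0.9]
opening: 0.094
grasp_force: 30.0
time_s: 29.22
position: [0.5397, -0.3111, -0.0237]
tcp_rot: [[-0.999, -0.048, -0.0], [-0.048, 0.999, 0.0], [0.0, 0.0, -1.0]]
force: [-0.1, -0.2, 0.7]
opening: 0.44
grasp_force: 0.0
time_s: 29.97
position: [0.4268, -0.3107, 0.1587]
tcp_rot: [[-0.999, -0.045, -0.0], [-0.045, 0.999, -0.001], [0.0, -0.001, -1.0]]
force: [-0.8, 1.5, 0.3]
opening: 0.462
grasp_force: 0.0
orange 25 [(283, 171, 174), (286, 170, 174)]
hyb [-247.32382892 -195.199523  ] 0.15799931211582674 F [ 0.54414435 -0.31810184 -0.58656782]
blade [ 0.52897555 -0.3125388 ] ((85.24418640136719, 11.418573379516602), 2.824399471282959)
grip [ 0.4806074  -0.31556144] ((17.232704162597656, 7.365772247314453), 88.5980453491211)
v1 [ 0.6817091 -0.3438307] ((25.226030349731445, 26.679691314697266), 75.96037292480469)
v2 [ 0.7180294  -0.29182178] ((24.444408416748047, 24.64867401123047), 25.466617584228516)
drop [0.49070737 0.18970372] ((45.50490188598633, 30.495880126953125), 88.59518432617188)
```

The spatula lies flat on the bench, and the vials and bottle haven't moved. One last check of the cover and lid with the arm out of the line of sight.

```bash
python3 -m inch '[[0,4,0,0,4],[0,8,0,0,4],[0,12,2,0,4],[0,16,4,0,4],[0,20,6,0,4],[0,24,8,0,4],[0,28,8,0,4],[0,28,8,0,4],[0,28,8,0,4]]'; python3 - <<'E'
from h import *
orange('s21.png')
im=cv2.imread("pics/s21.png");m=cv2.inRange(cv2.cvtColor(im,cv2.COLOR_BGR2HSV),(5,150,100),(20,255,255));m[:,:265]=0;m[:,335:]=0;m[:150]=0;m[225:]=0
print(cv2.approxPolyDP(cv2.convexHull(np.argwhere(m)[:,::-1]),2,True)[:,0].tolist())
a=cv2.imread("pics/s5.png");d=cv2.absdiff(a,im).max(2)[120:190,320:365];print("lid diff",(d>40).sum())
m=cv2.inRange(cv2.cvtColor(im,cv2.COLOR_BGR2HSV),(45,80,40),(85,255,255));m[:240]=0;m[:,:250]=0;print("green",cv2.boundingRect(m))
E
```

```text
time_s: 30.82
position: [0.4305, -0.0282, 0.2365]
tcp_rot: [[-0.999, -0.054, 0.001], [-0.054, 0.999, 0.0], [-0.001, 0.0, -1.0]]
force: [0.3, 0.4, 0.1]
opening: 0.46
grasp_force: 0.0
orange 371 [(283, 171, 191), (286, 171, 194), (289, 172, 195), (292, 173, 196), (295, 170, 197), (298, 169, 198), (301, 170, 199), (304, 171, 200), (307, 178, 200), (310, 179, 201), (313, 180, 191)]
hyb [-196.68723658   81.56074711] 0.23616488723192003 F [-1.00564593 -0.30350338  0.44977792]
[[315, 181], [310, 201], [288, 195], [281, 190], [284, 170], [304, 171]]
lid diff 0
green (288, 304, 37, 37)
```

The cover is still back near its stop, the lid is open and unchanged, and the spatula is on the bench. Handing in.

```bash
python3 -m inch '[[0,0,0,0,4],[0,0,0,0,4]]'; python3 -c "
from h import *
print(bot.hand_in())"
```

```text
time_s: 31.03
position: [0.4303, -0.0323, 0.2357]
tcp_rot: [[-0.999, -0.046, -0.001], [-0.046, 0.999, -0.0], [0.001, -0.0, -1.0]]
force: [-0.8, 0.8, -1.0]
opening: 0.46
grasp_force: 0.0
the job is handed in; nothing more can be done
None
```

The job is handed in at about 31 s: the lid is open, the orange cover is swung back to its stop past upright, the spatula is on the bench clear of the instrument, and the vials and bottle did not move.

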